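# Load the orange-capped bottle into the bench shaker and shut its retaining gate

## Robot

A 7-joint arm with a two-finger parallel gripper is mounted at the origin on the work surface. World frame = base frame: x ahead of the robot, y to its left, z up, the work surface at z = 0. Lengths are in m, angles in rad, forces in N, time in s.
With the tool pointing down it reaches from about 0.425 to 0.875 m from the base axis. Payload 4.7 kg.
Tool frame: the origin (TCP) lies between the finger pads; the fingertips stand 14 mm ahead of it and the grasp point (between the pads) lies 5 mm behind it; z points along the fingers, y is the line along which they close (so a half turn about z gives the same grasp; the last joint's range is limited). The gripper opens to 87 mm and grips with 3 to 60 N. Pads are 19 mm wide; open, the fingers measure 117 mm over their backs; the gripper's body (75 mm by 190 mm) begins 51 mm behind the grasp point.
Start: joints at [1.237, 0.321, -0.07, 1.45, 0.023, 1.371, -0.057], TCP at [0.222, -0.611, 0.237] pointing down, gripper open.
Joint ranges: [-2.86, 2.86], [-0.3, 2.09], [-1.38, 1.24], [0.06, 2.45], [-1.56, 4.7], [0.09, 2.05], [-2.69, 2.69]. Speed limits (rad/s): [2.57, 2.57, 3.14, 3.14, 3.14, 3.14, 3.14].

## Interface

Orientations are given as a rotation vector (axis times angle).
In Python, from bench import get_state, get_image, camera_params, close_job gives the robot as it stands. The module is installed in compiled form; this text tells all that it offers.
- The arm moves only by the tool arm_command, never from a script. Its argument "motion" is a list of rows, each a list of 5 numbers: the finger opening in mm, from 0 to 87, then the shift along the tool's x, y, z in mm, then the turn about the tool's z in degrees. In form: [[gripper, x, y, z, spin], ...]. A call has 1 to 5 rows; each row is the pose to reach, as a shift and turn from the pose commanded when the call began, along the tool's axes at that moment; what a row does not reach only later rows make up. A row lasts 1/12 s, in which the tool goes at most 41.7 mm and 7.16 degrees, less where a joint would pass 70% of its speed; a pose out of reach is approached as far as the arm can. A call with a gripper value outside its range is refused whole. The fingers move at their own pace and stop on an object; "newtons" is the grip in N (left out, the last holds). Time passes only in rows, so rows that repeat a pose let the fingers close. It gives the time, the measured TCP pose, the force, the opening and the grip force at its end, in the units of the state.
- get_state(): the state, without advancing time (a new reading comes with each control period).
- get_image(name): name is "scene" or "top"; returns (picture, depth): 384x512x3 uint8, red, green, blue; 384x512 float32, m along the optical axis (not along the pixel's ray), 0 where there is no reading.
- camera_params(name): a dict with "intrinsics" (3x3 intrinsics, pixels), "extrinsics" (4x4, takes a point from camera to world coordinates). Camera axes: x right, y down, z forward; pixel columns grow to the right and rows downward; lengths in m; the calibration is good to about 2 mm. A picture is of the moment at which its call begins. camera_params takes no time and is no camera call.
- close_job(): hands the job in; it is judged then, once.
The state is a dict: "time": time; "joint_positions": joint angles; "qd": joint speeds; "joint_torque": joint torques, N m; "position": TCP position; "tool_rot": TCP orientation; "ft_force": force on the tool from outside, world axes, zero at the start; "torque": the same for the moment, N m; "grip_width": opening from 0.0 (shut) to 1.0 (fully open); "grip_force": force on a finger pad.
Only numpy, scipy, OpenCV 4.12 (cv2) and the standard library are available. Lean on these libraries where they do the work, as an engineer would, in place of code of your own. Each camera call takes 0.05 s, during which the arm holds its last target. There are 200 camera calls.

## Task

Slide the shaker's steel gate fully open by its red knob, take the bottle with the orange cap and lower it upright to the bottom of the square well before letting go. Then slide the gate back fully shut so that its fork closes around the bottle's neck. Leave the two blue-capped bottles standing where they are.

Things in the scene. Friction and masses are not known exactly. Their poses are not given: they have to be found in the camera images.
- orange_bottle_mid (a point): The bottle to load: white bottle with orange cap and band, 105 mm tall, body 50 mm in diameter up to 52 mm, neck 24 mm in diameter from 66 mm, cap 28 mm in diameter from 81 to 105 mm above its bottom. The point is its centre, half-way up, 52.5 mm above the bottom; z runs up the bottle. Stands loose, about 0.15 kg; hold it by the cap from above.
- well (a point): Centre of the mouth of the square well (62 x 62 mm, 4 mm chamfer, 65 mm deep) in the flat top of the shaker, a fixed pale blue box 120 mm (x) by 230 mm (y), 85 mm high. z is up; the box reaches from y +55 to y -175 mm. A bottle standing in the well has its centre 12.5 mm below this point and its cap above the gate. The gate slides along this frame's y and opens towards -y.
- gate_knob (a point): Centre of the gate's red upright round knob, 22 mm in diameter, 44 mm tall; the gate plate lies 22 mm below this point. In the well's frame: x 0, z +30 mm, y -75 mm when shut, -150 mm fully open (stops at both). Gate: 6 mm steel fork 98 mm wide, tips 103 mm from the knob towards +y, slot 42 mm wide; shut, it bars a bottle's body, not its neck. Slides at 2 N, stays put; starts 0 to 8 mm open.
- blue_bottle_a_mid (a point): To be left standing: white bottle with blue cap and band, 105 mm tall, body 50 mm in diameter up to 52 mm, neck 24 mm in diameter from 66 mm, cap 28 mm in diameter from 81 to 105 mm above its bottom. The point is its centre, half-way up, 52.5 mm above the bottom; z runs up the bottle.
- blue_bottle_b_mid (a point): To be left standing: a second, identical white bottle with blue cap and band, 105 mm tall, body 50 mm in diameter up to 52 mm, neck 24 mm in diameter from 66 mm, cap 28 mm in diameter from 81 to 105 mm above its bottom. The point is its centre, half-way up, 52.5 mm above the bottom; z runs up the bottle.
Mind the look-alikes: they are no part of the job. Leave any pink look-alike of the part that bears orange_bottle_mid alone.

How it is judged:
By the outcome, as a careful person would: the job done as asked, in the order asked, and still so for the second after the job is handed in, with the robot touching nothing.
It also fails if it takes over 64 s, if anything falls off the work surface, if the arm or the gripper's body presses on something with over 40 N, if the wrist force passes 120 N, or if a joint passes its speed limit or range.

## Working session

There is one attempt and no reset: what is moved stays moved. The work goes in short steps, Python scripts to look and compute and a tool call to move; the robot and the scene stay as the last step left them, time stands still between calls to the robot, and variables do not carry over. Pictures are saved under pics/ and viewed, at most 10 in all, crops included, and the job is handed in when it is done.

Besides the shell and the picture viewer there is one more tool, called after ">>>" as name(argument=value, ...), one argument or row to a line, values as JSON. arm_command: Moves the arm, as the interface text tells. Its arguments: {"type":"object","properties":{"motion":{"type":"array"},"newtons":{"type":"number"}},"required":["motion"]}

```bash
mkdir -p pics; cat > h.py <<'E'
import numpy as np,cv2
from bench import *
def save(n,f):
    im,d=get_image(n);cv2.imwrite(f,im[:,:,::-1]);np.savez('%s.npz'%n,im=im,d=d);return im,d
def load(n):
    z=np.load('%s.npz'%n);return z['im'],z['d']
def plane(n,u,v,z):
    c=camera_params(n);K=np.array(c['intrinsics']);T=np.array(c['extrinsics'])
    r=T[:3,:3]@np.linalg.inv(K)@[u,v,1];o=T[:3,3];return o+r*(z-o[2])/r[2]
def pts(n,d):
    c=camera_params(n);K=np.array(c['intrinsics']);T=np.array(c['extrinsics'])
    v,u=np.mgrid[:d.shape[0],:d.shape[1]]
    P=np.stack([(u-K[0,2])/K[0,0]*d,(v-K[1,2])/K[1,1]*d,d],-1);return P@T[:3,:3].T+T[:3,3]
E
python3 - <<'E'
from h import *
a,_=save('scene','pics/s0.png');b,_=save('top','pics/t0.png')
s=get_state();print(s['time'],s['position'],s['tool_rot'],s['ft_force'])
for n in('scene','top'):print(np.round(camera_params(n)['extrinsics'],3).tolist(),np.round(camera_params(n)['intrinsics'],1).tolist())
E
```

```text
0.1 [ 0.22133539 -0.6106544   0.23554368] [-3.09251410e+00 -5.43299102e-01  5.99534290e-04] [-0.23231888 -0.33309824  0.6444932 ]
[[0.826, 0.366, -0.429, 0.826], [0.564, -0.522, 0.64, -0.381], [0.01, -0.77, -0.638, 0.524], [0.0, 0.0, 0.0, 1.0]] [[349.5, 0.0, 253.3], [0.0, 349.5, 189.4], [0.0, 0.0, 1.0]]
[[0.005, -0.999, 0.034, 0.48], [-0.999, -0.006, -0.037, 0.08], [0.037, -0.033, -0.999, 0.937], [0.0, 0.0, 0.0, 1.0]] [[422.4, 0.0, 257.0], [0.0, 422.4, 184.1], [0.0, 0.0, 1.0]]
```

View pics/t0.png

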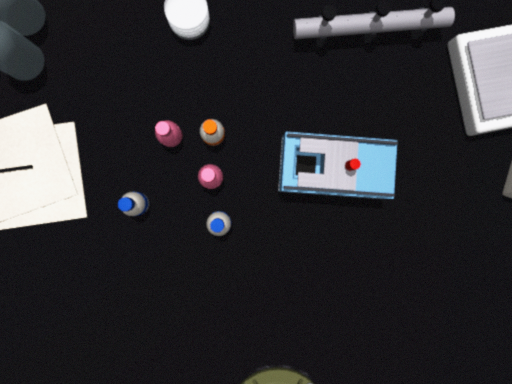

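View pics/s0.png

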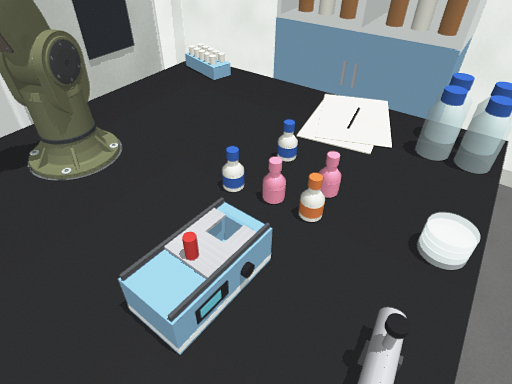

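Top view: the orange cap is at (210,128). The look-alikes are pink caps at (163,128) and (209,176), and blue caps at (125,204) and (217,226). The knob is at (354,164) and the well at about (308,163). Only the white bottle with the orange cap and band at (210,128) fits the description. I'll measure it and confirm in a crop.

```bash
cat > m.py <<'E'
from h import *
H={'orange':(5,18),'red':(175,3),'blue':(108,125),'pink':(160,174)}
def blobs(im,c,amin=12,smin=150,vmin=80):
    h=cv2.cvtColor(im,cv2.COLOR_RGB2HSV);lo,hi=H[c]
    hh=(h[...,0]>=lo)&(h[...,0]<=hi) if lo<hi else (h[...,0]>=lo)|(h[...,0]<=hi)
    m=(hh&(h[...,1]>smin)&(h[...,2]>vmin)).astype(np.uint8)
    n,l,s,ce=cv2.connectedComponentsWithStats(m)
    return [(ce[i],s[i],l==i) for i in range(1,n) if s[i][4]>=amin]
E
python3 - <<'E'
from m import *
for n in('top','scene'):
    im,d=load(n);P=pts(n,d)
    for c in H:
        for ce,s,m in blobs(im,c,smin=90 if c=='pink' else 150):
            if s[4]>800: continue
            q=P[m&(d>0)]; zt=np.percentile(q[:,2],90); top=q[q[:,2]>zt-.006]
            print(n,c,ce.round(1),s.tolist(),'zmax',zt.round(3),'topmean',top.mean(0).round(4),'mid',((np.percentile(q,2,0)+np.percentile(q,98,0))/2).round(4))
im,d=load('top');P=pts('top',d);h=cv2.cvtColor(im,cv2.COLOR_RGB2HSV)
for nm,m in (('box',(h[...,0]>90)&(h[...,0]<105)&(h[...,1]>70)&(h[...,2]>120)),('hi',(P[...,2]>.075)&(P[...,2]<.10)&(d>0))):
    m=m.copy();m[:, :260]=0;m[:,420:]=0;m[:110]=0;m[220:]=0
    r=cv2.minAreaRect(np.argwhere(m)[:,::-1].astype(np.float32));print(nm,r,np.median(P[m],0),[plane('top',*p,.085).round(4).tolist() for p in cv2.boxPoints(r)])
im=im[100:250,100:420];cv2.imwrite('pics/c1.png',cv2.resize(im,None,fx=2.5,fy=2.5,interpolation=2)[:,:,::-1])
E
```

```text
top orange [209.5 126.4] [203, 119, 14, 16, 167] zmax 0.105 topmean [0.6217 0.1446 0.1035] mid [0.6324 0.1445 0.052 ]
top orange [216.3 142.2] [211, 138, 12, 7, 16] zmax 0.039 topmean [0.6003 0.1341 0.0369] mid [0.6027 0.1342 0.0326]
top red [353.1 164. ] [346, 159, 14, 11, 118] zmax 0.137 topmean [ 0.5477 -0.1361  0.1355] mid [ 0.5475 -0.1355  0.125 ]
top blue [124.7 203.9] [118, 198, 15, 13, 170] zmax 0.106 topmean [0.468  0.3079 0.1038] mid [0.468  0.3082 0.0995]
top blue [216.9 225. ] [211, 219, 13, 13, 138] zmax 0.106 topmean [0.4275 0.128  0.1038] mid [0.4277 0.1276 0.1017]
top pink [168.7 133.7] [155, 120, 27, 26, 451] zmax 0.102 topmean [0.6142 0.2382 0.1029] mid [0.622  0.2371 0.0515]
top pink [210.5 176.3] [198, 164, 25, 25, 378] zmax 0.103 topmean [0.5231 0.149  0.1033] mid [0.5286 0.1471 0.0514]
scene orange [314.9 180.7] [308, 173, 15, 17, 206] zmax 0.105 topmean [0.6235 0.1417 0.1039] mid [0.6234 0.1436 0.0946]
scene orange [310.5 211.3] [299, 203, 26, 15, 216] zmax 0.038 topmean [0.631  0.1264 0.0369] mid [0.6258 0.1322 0.0282]
scene red [190.  245.3] [183, 232, 15, 28
[... 809 characters left out ...]
.5] [320, 151, 21, 47, 524] zmax 0.095 topmean [0.6209 0.2283 0.0972] mid [0.6218 0.2284 0.054 ]
scene pink [273.4 184.9] [263, 156, 23, 48, 623] zmax 0.092 topmean [0.5321 0.1384 0.0957] mid [0.531  0.1395 0.0542]
box ((339.0843200683594, 164.84765625), (113.5014419555664, 59.66974639892578), 4.184916019439697) [ 0.5462805  -0.17271335  0.08346494] [[0.4965, 0.0015, 0.085], [0.6176, -0.0071, 0.085], [0.603, -0.2402, 0.085], [0.4809, -0.2304, 0.085]]
hi ((338.6979675292969, 165.22842407226562), (112.71283721923828, 58.92131042480469), 4.085616588592529) [ 0.5458915  -0.12387501  0.08774514] [[0.4962, 0.0013, 0.085], [0.6158, -0.0069, 0.085], [0.6017, -0.2384, 0.085], [0.4811, -0.229, 0.085]]
```

View pics/c1.png

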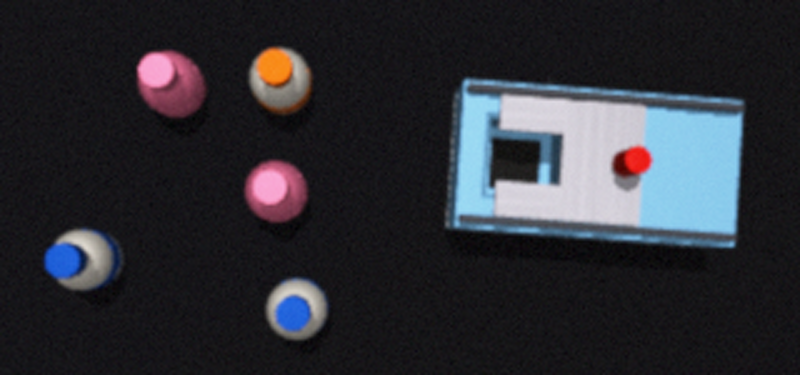

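The crop confirms it: the orange cap at crop pixel (275,67) sits on a white bottle with an orange band, and the pink and blue bottles are clearly different. Next I refine the well, knob and rail positions and compute the approach.

```bash
cat >> m.py <<'E'
def yaw_of(s):
    R=cv2.Rodrigues(np.array(s['tool_rot'],float))[0];return R
def go(p,yd=None):
    s=get_state();R=yaw_of(s);dl=R.T@(np.array(p)-s['position'])*1000
    yaw=np.degrees(np.arctan2(R[1,1],R[0,1]))
    out='t%.2f pos %s shift %s tooly %.1f tilt %.3f F %s grip %.3f %.1f'%(s['time'],np.round(s['position'],4),dl.round(1),yaw,R[2,2],np.round(s['ft_force'],1),s['grip_width'],s['grip_force'])
    if yd is not None: out+=' spin %.1f'%(-((yd-yaw+90)%180-90))
    print(out)
E
python3 - <<'E'
from m import *
for n in('top','scene'):
    im,d=load(n);P=pts(n,d)
    for c,zt in(('orange',.105),('blue',.105),('red',.137)):
        for ce,s,m in blobs(im,c):
            k=m&(d>0)&(abs(P[...,2]-zt)<.002)
            if k.sum()>20: e=cv2.minEnclosingCircle(np.argwhere(k)[:,::-1].astype(np.float32));print(n,c,k.sum(),'mean',P[k].mean(0).round(4),'circ',plane(n,*e[0],zt).round(4))
# in box frame
o=np.array([.5528,-.0587]);a=np.radians(-3.8);ex=np.array([np.cos(a),np.sin(a)]);ey=np.array([-np.sin(a),np.cos(a)])
for n in('top','scene'):
    im,d=load(n);P=pts(n,d);D=P[...,:2]-o;X=(D@ex)*1000;Y=(D@ey)*1000;Z=P[...,2]*1000
    w=(d>0)&(abs(X)<75)&(Y>-190)&(Y<70)
    k=w&(Z>80)&(Z<100)
    print(n,'ext',np.percentile(X[k],[.3,99.7]).round(1),np.percentile(Y[k],[.3,99.7]).round(1),'yaw chk')
    for x0 in range(-60,60,6):
        q=w&(X>=x0)&(X<x0+6)&(Y<-100)&(Y>-170)&(Z>60);print(x0,np.median(Z[q]).round(1) if q.any() else '-',end=' ')
    print()
    # well floor/edges : deep pixels
    k=w&(Z<70)&(abs(X)<45)&(Y<45)&(Y>-60);print('deep',k.sum(),np.percentile(X[k],[1,99]).round(1),np.percentile(Y[k],[1,99]).round(1)) if k.any() else 0
go([.549,-.137,.20],86.2)
E
```

```text
top orange 94 mean [0.6216 0.1448 0.1044] circ [0.6216 0.1448 0.105 ]
top blue 107 mean [0.4682 0.3078 0.1044] circ [0.4685 0.3077 0.105 ]
top blue 88 mean [0.428  0.1288 0.1045] circ [0.4274 0.1279 0.105 ]
top red 60 mean [ 0.5471 -0.1365  0.1363] circ [ 0.547  -0.1371  0.137 ]
scene orange 96 mean [0.623  0.1432 0.1046] circ [0.6238 0.1406 0.105 ]
scene blue 49 mean [0.4689 0.3067 0.1046] circ [0.4696 0.3051 0.105 ]
scene blue 75 mean [0.4287 0.1274 0.1045] circ [0.428  0.1277 0.105 ]
scene red 114 mean [ 0.5493 -0.1384  0.1366] circ [ 0.5501 -0.1389  0.137 ]
top ext [-59.9  59.7] [-174.3   54.7] yaw chk
-60 85.0 -54 94.3 -48 83.5 -42 83.3 -36 83.8 -30 83.7 -24 83.8 -18 83.4 -12 83.6 -6 84.1 0 83.5 6 83.8 12 83.6 18 83.5 24 83.8 30 83.7 36 83.3 42 83.9 48 92.9 54 86.4 
deep 615 [-22.5  30.8] [-31.3  23.5]
scene ext [-55.   61.4] [-175.5   53.5] yaw chk
-60 95.3 -54 92.9 -48 84.9 -42 84.9 -36 84.8 -30 84.8 -24 84.8 -18 84.6 -12 84.6 -6 84.7 0 84.9 6 84.7 12 84.8 18 84.7 24 84.7 30 84.7 36 84.7 42 84.7 48 95.7 54 89.8 
deep 377 [-31.5   1.5] [-6.8 31.9]
t0.10 pos [ 0.2213 -0.6107  0.2355] shift [ 469.5 -333.5   36.1] tooly -70.1 tilt -1.000 F [-0.2 -0.3  0.6] grip 1.000 0.0 spin 23.7
```

>>> arm_command(
  motion=[
    [60, 34, -24, 2, 5],
    [60, 68, -48, 4, 10],
    [60, 101, -72, 6, 15],
    [60, 135, -96, 8, 20],
    [60, 169, -120, 10, 23.7],
  ],
)

```text
time: 0.52
position: [0.34, -0.4388, 0.226]
tool_rot: [-3.139, 0.111, 0.001]
ft_force: [1.2, -0.1, -0.5]
grip_width: 0.734
grip_force: 0.0
```

```bash
python3 -c "
from m import *
go([.548,-.1375,.20],86.2)"
```

```text
t0.52 pos [ 0.34   -0.4388  0.226 ] shift [ 186.3 -315.1   26. ] tooly -94.0 tilt -1.000 F [ 1.2 -0.1 -0.5] grip 0.734 0.0 spin -0.2
```

>>> arm_command(
  motion=[
    [60, 20, -34, 2, 0],
    [60, 40, -68, 4, 0],
    [60, 60, -102, 6, 0],
    [60, 80, -136, 8, 0],
    [60, 100, -170, 10, 0],
  ],
)

```text
time: 0.93
position: [0.451, -0.2758, 0.2163]
tool_rot: [3.14, -0.104, -0.001]
ft_force: [0.6, -0.8, 0.5]
grip_width: 0.693
grip_force: 0.0
```

>>> arm_command(
  motion=[
    [60, 20, -34, 3, 0],
    [60, 40, -68, 6, 0],
    [60, 60, -102, 9, 0],
    [60, 78, -132, 12, 0],
    [60, 78, -132, 12, 0],
  ],
)

```text
time: 1.35
position: [0.5402, -0.1417, 0.2039]
tool_rot: [-3.135, 0.085, -0.002]
ft_force: [-0.5, 0.6, -0.6]
grip_width: 0.69
grip_force: 0.0
```

```bash
python3 -c "
from m import *
go([.548,-.1375,.118],86.2)"
```

```text
t1.35 pos [ 0.5402 -0.1417  0.2039] shift [ 7.5 -4.1 85.9] tooly -93.1 tilt -1.000 F [-0.5  0.6 -0.6] grip 0.690 0.0 spin 0.7
```

>>> arm_command(
  motion=[
    [60, 7, -4, 0, 0],
    [60, 7, -4, 30, 0],
    [60, 7, -4, 50, 0],
    [60, 7, -4, 50, 0],
    [60, 7, -4, 50, 0],
  ],
)

```text
time: 1.77
position: [0.5431, -0.1485, 0.1536]
tool_rot: [-3.139, 0.106, 0.004]
ft_force: [0.3, -1.0, -0.2]
grip_width: 0.687
grip_force: 0.0
```

```bash
python3 -c "
from m import *
for i in range(1): go([.548,-.1375,.118],86.2)
a,_=save('scene','pics/s1.png');cv2.imwrite('pics/s1c.png',cv2.resize(a[130:360,90:340],None,fx=2.4,fy=2.4)[:,:,::-1])
go([.548,-.1375,.118],86.2)"
```

```text
t1.77 pos [ 0.5431 -0.1485  0.1536] shift [  4.2 -11.3  35.6] tooly -93.9 tilt -1.000 F [ 0.3 -1.  -0.2] grip 0.687 0.0 spin -0.1
t1.82 pos [ 0.5442 -0.1486  0.155 ] shift [  3.  -11.3  37. ] tooly -93.9 tilt -1.000 F [0.4 0.4 0.6] grip 0.689 0.0 spin -0.1
```

View pics/s1c.png

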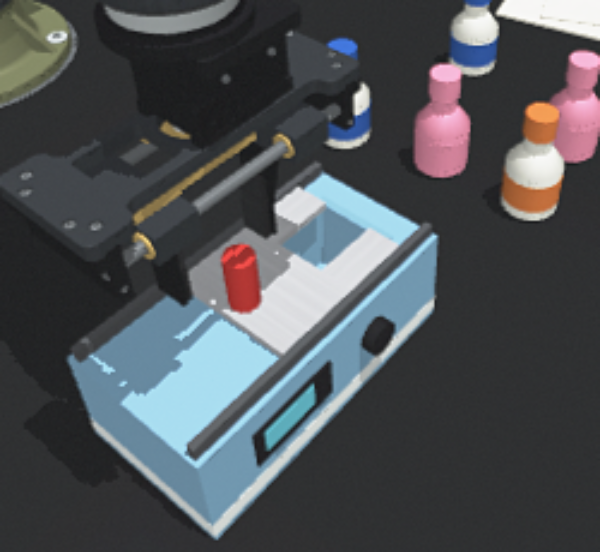

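The crop shows the open fingers at (262,190) and (172,255) straddling the line of the red knob at (240,278), about 11 mm short of it. I'll correct that, then descend.

>>> arm_command(
  motion=[
    [60, 3.5, -11, 0, 0],
    [60, 3.5, -11, 0, 0],
    [60, 3.5, -11, 12, 0],
    [60, 3.5, -11, 24, 0],
    [60, 3.5, -11, 36, 0],
  ],
)

```text
time: 2.23
position: [0.5482, -0.1369, 0.1175]
tool_rot: [3.139, -0.103, -0.0]
ft_force: [0.1, -0.4, -0.4]
grip_width: 0.691
grip_force: 0.0
```

>>> arm_command(
  motion=[
    [60, 0, 0, 0, 0],
    [60, 0, 0, 0, 0],
  ],
)

```text
time: 2.4
position: [0.5472, -0.1368, 0.1169]
tool_rot: [-3.139, 0.104, 0.005]
ft_force: [0.1, 0.8, 0.3]
grip_width: 0.694
grip_force: 0.0
```

```bash
python3 -c "
from m import *
go([.548,-.1375,.118],86.2)"
```

```text
t2.40 pos [ 0.5472 -0.1368  0.1169] shift [ 0.8  0.7 -1.1] tooly -93.8 tilt -1.000 F [0.1 0.8 0.3] grip 0.694 0.0 spin 0.0
```

Close on the knob.

>>> arm_command(
  motion=[
    [15, 0, 0, 0, 0],
    [15, 0, 0, 0, 0],
    [15, 0, 0, 0, 0],
    [15, 0, 0, 0, 0],
    [15, 0, 0, 0, 0],
  ],
  newtons=20,
)

```text
time: 2.82
position: [0.5487, -0.1369, 0.1189]
tool_rot: [3.14, -0.104, 0.001]
ft_force: [-0.2, -0.5, 0.7]
grip_width: 0.396
grip_force: 0.0
```

>>> arm_command(
  motion=[
    [15, 0, 0, 0, 0],
    [15, 0, 0, 0, 0],
    [15, 0, 0, 0, 0],
  ],
)

```text
time: 3.07
position: [0.5485, -0.1371, 0.1187]
tool_rot: [3.139, -0.104, 0.0]
ft_force: [0.3, -0.2, 0.2]
grip_width: 0.251
grip_force: 20.0
```

```bash
python3 -c "
from m import *
k=np.array([.553,-.0592]);ey=np.array([.0663,.9978])
go([*(k-.150*ey),.117],86.2);go([*(k-.075*ey),.117])"
```

```text
t3.07 pos [ 0.5485 -0.1371  0.1187] shift [-0.7 72.   1.8] tooly -93.8 tilt -1.000 F [ 0.3 -0.2  0.2] grip 0.251 20.0 spin 0.0
t3.07 pos [ 0.5485 -0.1371  0.1187] shift [-0.7 -3.   1.7] tooly -93.8 tilt -1.000 F [ 0.3 -0.2  0.2] grip 0.251 20.0
```

>>> arm_command(
  motion=[
    [15, 0, 14, 0, 0],
    [15, 0, 28, 0, 0],
    [15, 0, 42, 0, 0],
    [15, 0, 56, 0, 0],
    [15, 0, 66, 0, 0],
  ],
)

```text
time: 3.48
position: [0.544, -0.2052, 0.1187]
tool_rot: [3.139, -0.106, 0.001]
ft_force: [1.2, 2.2, 1.2]
grip_width: 0.245
grip_force: 20.0
```

>>> arm_command(
  motion=[
    [15, 0, 2, 0, 0],
    [15, 0, 4, 0, 0],
    [15, 0, 6, 0, 0],
    [15, 0, 7, 0, 0],
    [15, 0, 7, 0, 0],
  ],
)

```text
time: 3.9
position: [0.5437, -0.2093, 0.1187]
tool_rot: [3.14, -0.102, 0.0]
ft_force: [-0.3, 1.3, 2.7]
grip_width: 0.248
grip_force: 20.0
```

```bash
python3 -c "
from m import *
k=np.array([.553,-.0592]);ey=np.array([.0663,.9978])
go([*(k-.150*ey),.117],86.2)"
```

```text
t3.90 pos [ 0.5437 -0.2093  0.1187] shift [-0.7 -0.3  1.7] tooly -93.7 tilt -1.000 F [-0.3  1.3  2.7] grip 0.248 20.0 spin 0.1
```

>>> arm_command(
  motion=[
    [15, 0, 1, 0, 0],
    [15, 0, 2, 0, 0],
    [15, 0, 3, 0, 0],
    [15, 0, 3, 0, 0],
    [15, 0, 3, 0, 0],
  ],
)

```text
time: 4.32
position: [0.5438, -0.2095, 0.1187]
tool_rot: [-3.137, 0.1, 0.001]
ft_force: [-1.1, 6.1, 4.8]
grip_width: 0.247
grip_force: 20.0
```

The gate is at its stop: force rises to 6 N with no further motion. Release and rise.

>>> arm_command(
  motion=[
    [50, 0, -2, 0, 0],
    [50, 0, -2, 0, 0],
    [50, 0, -2, 0, 0],
    [50, 0, -2, 0, 0],
    [50, 0, -2, 0, 0],
  ],
)

```text
time: 4.73
position: [0.5432, -0.2114, 0.1183]
tool_rot: [3.139, -0.105, -0.001]
ft_force: [-0.1, -0.3, -0.3]
grip_width: 0.521
grip_force: 0.0
```

>>> arm_command(
  motion=[
    [50, 0, 0, -20, 0],
    [50, 0, 0, -50, 0],
    [50, 0, 0, -80, 0],
    [50, 0, 0, -80, 0],
    [50, 0, 0, -80, 0],
  ],
)

```text
time: 5.15
position: [0.5448, -0.2115, 0.2007]
tool_rot: [3.138, -0.104, 0.006]
ft_force: [0.1, 0.3, -0.3]
grip_width: 0.576
grip_force: 0.0
```

```bash
python3 -c "
from m import *
for n in('top','scene'):
  im,d=save(n,'pics/'+n+'2.png');P=pts(n,d)
  for c,zt in(('orange',.105),('red',.137)):
    for ce,s,m in blobs(im,c):
      k=m&(d>0)&(abs(P[...,2]-zt)<.002)
      if k.sum()>20:print(n,c,P[k].mean(0).round(4))
go([.6223,.1437,.19],86.2)"
```

```text
top orange [0.6215 0.1444 0.1043]
scene orange [0.6229 0.1436 0.1046]
scene red [ 0.545  -0.2096  0.1366]
t5.25 pos [ 0.543  -0.2108  0.1978] shift [  55.6 -359.     7.7] tooly -93.8 tilt -1.000 F [-1.   0.4 -0.5] grip 0.573 0.0 spin 0.0
```

>>> arm_command(
  motion=[
    [50, 5, -35, 0, 0],
    [50, 11, -71, 0, 0],
    [50, 16, -106, 0, 0],
    [50, 22, -142, 0, 0],
    [50, 28, -177, 0, 0],
  ],
)

```text
time: 5.67
position: [0.5823, -0.0343, 0.1968]
tool_rot: [-3.14, 0.104, 0.004]
ft_force: [0.9, 0.3, -0.0]
grip_width: 0.577
grip_force: 0.0
```

>>> arm_command(
  motion=[
    [50, 5, -35, 0, 0],
    [50, 11, -71, 0, 0],
    [50, 16, -106, 0, 0],
    [50, 22, -142, 0, 0],
    [50, 28, -182, 0, 0],
  ],
)

```text
time: 6.08
position: [0.6226, 0.1439, 0.1966]
tool_rot: [3.138, -0.106, -0.004]
ft_force: [0.9, 0.2, 0.7]
grip_width: 0.573
grip_force: 0.0
```

>>> arm_command(
  motion=[
    [50, 0, 0, 0, 0],
    [50, 0, 0, 0, 0],
    [50, 0, 0, 0, 0],
    [50, 0, 0, 0, 0],
  ],
)

```text
time: 6.42
position: [0.6229, 0.1418, 0.1973]
tool_rot: [3.138, -0.107, -0.003]
ft_force: [0.6, -0.7, -0.1]
grip_width: 0.577
grip_force: 0.0
```

```bash
python3 -c "
from m import *
go([.6222,.1438,.093],86.2)"
```

```text
t6.42 pos [0.6229 0.1418 0.1973] shift [ -0.6  -2.2 104.3] tooly -93.9 tilt -1.000 F [ 0.6 -0.7 -0.1] grip 0.577 0.0 spin -0.1
```

>>> arm_command(
  motion=[
    [50, 0, -2, 25, 0],
    [50, 0, -2, 50, 0],
    [50, 0, -2, 75, 0],
    [50, 0, -2, 92, 0],
    [50, 0, -2, 104, 0],
  ],
)

```text
time: 6.83
position: [0.6221, 0.143, 0.0919]
tool_rot: [3.138, -0.108, -0.005]
ft_force: [0.2, -0.0, 1.0]
grip_width: 0.575
grip_force: 0.0
```

>>> arm_command(
  motion=[
    [20, 0, 0, 0, 0],
    [20, 0, 0, 0, 0],
    [20, 0, 0, 0, 0],
    [20, 0, 0, 0, 0],
    [20, 0, 0, 0, 0],
  ],
  newtons=20,
)

```text
time: 7.25
position: [0.6242, 0.1459, 0.0961]
tool_rot: [-3.14, 0.104, -0.004]
ft_force: [0.9, -0.8, 2.9]
grip_width: 0.31
grip_force: 19.9
```

>>> arm_command(
  motion=[
    [20, 0, 0, 0, 0],
    [20, 0, 0, 0, 0],
    [20, 0, 0, 0, 0],
  ],
)

```text
time: 7.5
position: [0.6243, 0.1459, 0.096]
tool_rot: [3.14, -0.104, 0.004]
ft_force: [-0.5, -0.6, 5.7]
grip_width: 0.312
grip_force: 19.9
```

>>> arm_command(
  motion=[
    [20, 0, 0, -10, 0],
    [20, 0, 0, -30, 0],
    [20, 0, 0, -60, 0],
    [20, 0, 0, -90, 0],
    [20, 0, 0, -110, 0],
  ],
)

```text
time: 7.92
position: [0.6235, 0.1466, 0.2074]
tool_rot: [-3.139, 0.102, -0.003]
ft_force: [1.2, -0.6, -0.2]
grip_width: 0.313
grip_force: 19.9
```

>>> arm_command(
  motion=[
    [20, 0, 0, 0, 0],
    [20, 0, 0, 0, 0],
    [20, 0, 0, 0, 0],
  ],
)

```text
time: 8.17
position: [0.6223, 0.1456, 0.2031]
tool_rot: [3.139, -0.103, -0.004]
ft_force: [-1.0, 0.6, -2.1]
grip_width: 0.316
grip_force: 19.9
```

```bash
python3 -c "
from m import *
a,_=save('scene','pics/s3.png');cv2.imwrite('pics/s3c.png',cv2.resize(a[40:290,140:440],None,fx=2,fy=2)[:,:,::-1])
go([.553,-.0592,.2],86.2)"
```

```text
t8.22 pos [0.622  0.1455 0.2025] shift [-55.4 208.8   2.9] tooly -93.8 tilt -1.000 F [-0.5  0.7 -2. ] grip 0.315 19.9 spin 0.0
```

View pics/s3c.png

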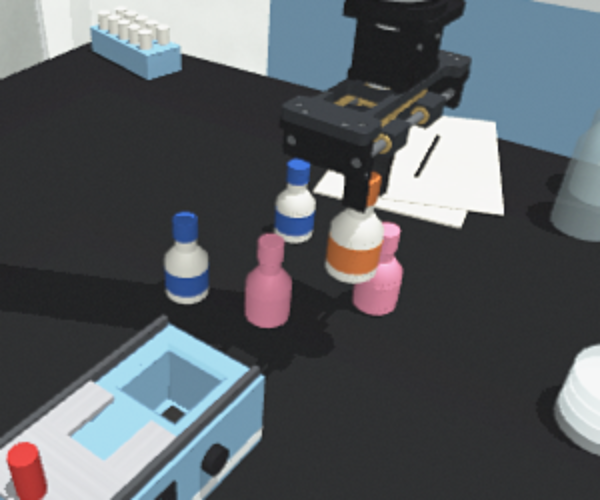

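The crop shows the orange bottle held upright at (355,230), hanging clear of the others. The gate is fully open and the well at (170,390) is clear. Carry it over.

>>> arm_command(
  motion=[
    [20, 0, 0, -15, 0],
    [20, -9, 34, -15, 0],
    [20, -18, 68, -15, 0],
    [20, -27, 102, -15, 0],
    [20, -36, 136, -15, 0],
  ],
)

```text
time: 8.63
position: [0.5766, 0.0112, 0.2175]
tool_rot: [3.14, -0.102, -0.005]
ft_force: [0.7, -1.4, -1.0]
grip_width: 0.316
grip_force: 20.0
```

>>> arm_command(
  motion=[
    [20, -8, 30, 0, 0],
    [20, -15, 55, 0, 0],
    [20, -19, 73, 0, 0],
    [20, -19, 73, 0, 0],
    [20, -19, 73, 0, 0],
  ],
)

```text
time: 9.05
position: [0.5534, -0.0603, 0.2179]
tool_rot: [-3.139, 0.108, 0.004]
ft_force: [0.1, 0.5, -2.2]
grip_width: 0.315
grip_force: 20.0
```

>>> arm_command(
  motion=[
    [20, 0, 0, 0, 0],
    [20, 0, 0, 0, 0],
    [20, 0, 0, 0, 0],
    [20, 0, 0, 0, 0],
  ],
)

```text
time: 9.38
position: [0.5547, -0.0577, 0.2193]
tool_rot: [-3.14, 0.1, 0.0]
ft_force: [0.0, -0.3, -2.3]
grip_width: 0.317
grip_force: 20.0
```

```bash
python3 -c "
from m import *
go([.553,-.0592,.2],86.2)
H['orange']=(3,20)
for n in('top','scene'):
  im,d=save(n,'pics/'+n+'4.png');P=pts(n,d)
  for ce,s,m in blobs(im,'orange',8):
    k=m&(d>0);print(n,ce.round(),k.sum(),P[k].mean(0).round(4),P[k].min(0).round(3),P[k].max(0).round(3))
  if n=='scene':cv2.imwrite('pics/s4c.png',cv2.resize(im[90:330,120:340],None,fx=2.4,fy=2.4)[:,:,::-1])
go([.553,-.0592,.2],86.2)"
```

```text
t9.38 pos [ 0.5547 -0.0577  0.2193] shift [-1.6  1.6 19.3] tooly -93.7 tilt -1.000 F [ 0.  -0.3 -2.3] grip 0.317 20.0 spin 0.1
scene [226. 167.] 203 [ 0.5617 -0.059   0.2224] [ 0.545 -0.073  0.206] [ 0.567 -0.043  0.231]
scene [224. 209.] 378 [ 0.5661 -0.0735  0.1522] [ 0.535 -0.084  0.138] [ 0.579 -0.048  0.166]
t9.48 pos [ 0.5547 -0.0583  0.2195] shift [-1.6  1.  19.5] tooly -93.7 tilt -1.000 F [ 0.4 -0.5 -1.6] grip 0.317 20.0 spin 0.1
```

View pics/s4c.png

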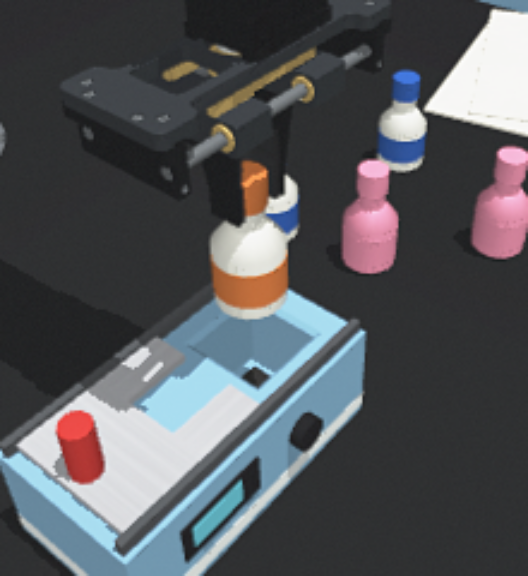

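The bottle hangs upright over the well. Its body axis is at about (0.554, -0.059) and the bottom at about z 0.126. I'll nudge it and lower.

>>> arm_command(
  motion=[
    [20, -1.5, 1, 15, 0],
    [20, -1.5, 1, 28, 0],
    [20, -1.5, 1, 38, 0],
    [20, -1.5, 1, 46, 0],
    [20, -1.5, 1, 53, 0],
  ],
)

```text
time: 9.9
position: [0.5526, -0.0598, 0.1652]
tool_rot: [-3.14, 0.103, 0.002]
ft_force: [-1.0, -0.6, -2.4]
grip_width: 0.316
grip_force: 20.0
```

>>> arm_command(
  motion=[
    [20, 0, 0, 9, 0],
    [20, 0, 0, 18, 0],
    [20, 0, 0, 27, 0],
    [20, 0, 0, 36, 0],
    [20, 0, 0, 43, 0],
  ],
)

```text
time: 10.32
position: [0.5527, -0.0599, 0.1223]
tool_rot: [-3.14, 0.103, 0.001]
ft_force: [-0.7, 0.0, -1.9]
grip_width: 0.313
grip_force: 20.0
```

>>> arm_command(
  motion=[
    [20, 0, 0, 2, 0],
    [20, 0, 0, 4, 0],
    [20, 0, 0, 6, 0],
    [20, 0, 0, 7, 0],
    [20, 0, 0, 7, 0],
  ],
)

```text
time: 10.73
position: [0.5532, -0.0599, 0.1167]
tool_rot: [3.14, -0.103, 0.001]
ft_force: [0.2, -0.9, -1.4]
grip_width: 0.317
grip_force: 20.0
```

>>> arm_command(
  motion=[
    [20, 0, 0, 1, 0],
    [20, 0, 0, 2, 0],
    [20, 0, 0, 3, 0],
    [20, 0, 0, 3, 0],
  ],
)

```text
time: 11.07
position: [0.5543, -0.0602, 0.116]
tool_rot: [3.139, -0.104, 0.005]
ft_force: [-2.2, -0.6, 9.4]
grip_width: 0.317
grip_force: 20.0
```

The contact force of 9 N at TCP z 0.116 matches the table grasp height of 0.096 plus the 0.020 floor, so the bottle is seated. Release.

>>> arm_command(
  motion=[
    [20, 0, 0, -1, 0],
    [20, 0, 0, -1, 0],
    [50, 0, 0, -1, 0],
    [50, 0, 0, -1, 0],
    [50, 0, 0, -1, 0],
  ],
)

```text
time: 11.48
position: [0.5529, -0.0599, 0.1143]
tool_rot: [-3.14, 0.103, 0.0]
ft_force: [-0.9, 1.1, 0.4]
grip_width: 0.464
grip_force: 0.0
```

>>> arm_command(
  motion=[
    [50, 0, 0, 0, 0],
    [50, 0, 0, 0, 0],
    [50, 0, 0, -10, 0],
    [50, 0, 0, -35, 0],
    [50, 0, 0, -70, 0],
  ],
)

```text
time: 11.9
position: [0.5509, -0.0597, 0.183]
tool_rot: [-3.139, 0.103, 0.009]
ft_force: [-0.0, -1.1, 0.1]
grip_width: 0.57
grip_force: 0.0
```

>>> arm_command(
  motion=[
    [50, 0, 34, -10, 0],
    [50, -1, 68, -10, 0],
    [50, -1, 102, -10, 0],
    [50, -1, 136, -10, 0],
    [50, -1, 150, -10, 0],
  ],
)

```text
time: 12.32
position: [0.5409, -0.2159, 0.1953]
tool_rot: [3.136, -0.113, 0.0]
ft_force: [-0.4, -1.0, 0.4]
grip_width: 0.574
grip_force: 0.0
```

>>> arm_command(
  motion=[
    [50, 0, 0, 0, 0],
    [50, 0, 0, 0, 0],
    [50, 0, 0, 0, 0],
  ],
)

```text
time: 12.57
position: [0.5427, -0.2073, 0.1948]
tool_rot: [-3.139, 0.1, -0.0]
ft_force: [0.5, 1.2, -0.4]
grip_width: 0.575
grip_force: 0.0
```

```bash
python3 -c "
from m import *
go([.5437,-.2095,.118],86.2)
for n in('top','scene'):
  im,d=save(n,'pics/'+n+'5.png');P=pts(n,d)
  for c in('orange','red'):
   for ce,s,m in blobs(im,c,8):
    k=m&(d>0);k&=P[...,2]>np.percentile(P[k][:,2],98)-.004;print(n,c,ce.round(),k.sum(),P[k].mean(0).round(4))
go([.5437,-.2095,.118],86.2)
"
```

```text
t12.57 pos [ 0.5427 -0.2073  0.1948] shift [ 1.1  2.2 76.8] tooly -93.6 tilt -1.000 F [ 0.5  1.2 -0.4] grip 0.575 0.0 spin 0.2
top orange [314. 162.] 131 [ 0.551  -0.0594  0.1242]
top orange [298. 171.] 2 [ 0.5418 -0.0362  0.0638]
scene orange [223. 219.] 150 [ 0.5532 -0.0619  0.1247]
scene red [153. 276.] 158 [ 0.5453 -0.2098  0.1366]
t12.67 pos [ 0.5427 -0.2071  0.1947] shift [ 1.1  2.4 76.7] tooly -93.6 tilt -1.000 F [-0.1  1.1 -0.9] grip 0.577 0.0 spin 0.2
```

The cap top is at z 0.125, which is what a seated bottle should give, and it sits centred. Now back to the knob.

>>> arm_command(
  motion=[
    [50, 1, 2, 25, 0],
    [50, 1, 2, 48, 0],
    [50, 1, 2, 65, 0],
    [50, 1, 2, 76, 0],
    [50, 1, 2, 76, 0],
  ],
)

```text
time: 13.08
position: [0.5416, -0.2096, 0.116]
tool_rot: [-3.138, 0.1, 0.007]
ft_force: [-0.3, 0.3, 0.5]
grip_width: 0.572
grip_force: 0.0
```

>>> arm_command(
  motion=[
    [15, 0, 0, 0, 0],
    [15, 0, 0, 0, 0],
    [15, 0, 0, 0, 0],
    [15, 0, 0, 0, 0],
    [15, 0, 0, 0, 0],
  ],
)

```text
time: 13.5
position: [0.5437, -0.2109, 0.1195]
tool_rot: [-3.139, 0.104, -0.002]
ft_force: [0.4, 8.3, 4.0]
grip_width: 0.278
grip_force: 3.8
```

>>> arm_command(
  motion=[
    [15, 0, 0, 0, 0],
    [15, 0, 0, 0, 0],
    [15, 0, 0, 0, 0],
  ],
)

```text
time: 13.75
position: [0.5438, -0.2095, 0.1195]
tool_rot: [-3.138, 0.101, -0.002]
ft_force: [-0.2, 5.5, 4.5]
grip_width: 0.246
grip_force: 20.0
```

```bash
python3 -c "
from m import *
go([.548,-.134,.118],86.2)"
```

```text
t13.75 pos [ 0.5438 -0.2095  0.1195] shift [ -0.7 -75.6   1.6] tooly -93.7 tilt -1.000 F [-0.2  5.5  4.5] grip 0.246 20.0 spin 0.1
```

>>> arm_command(
  motion=[
    [15, 0, -9, 0, 0],
    [15, 0, -18, 0, 0],
    [15, 0, -27, 0, 0],
    [15, 0, -36, 0, 0],
    [15, 0, -44, 0, 0],
  ],
)

```text
time: 14.17
position: [0.5465, -0.1675, 0.1195]
tool_rot: [3.138, -0.103, 0.003]
ft_force: [0.2, -2.7, 5.7]
grip_width: 0.246
grip_force: 20.0
```

>>> arm_command(
  motion=[
    [15, 0, -7, 0, 0],
    [15, 0, -14, 0, 0],
    [15, 0, -20, 0, 0],
    [15, 0, -25, 0, 0],
    [15, 0, -27, 0, 0],
  ],
)

```text
time: 14.58
position: [0.5484, -0.1398, 0.1195]
tool_rot: [3.139, -0.102, 0.003]
ft_force: [0.2, -2.5, 6.3]
grip_width: 0.246
grip_force: 20.0
```

>>> arm_command(
  motion=[
    [15, 0, -1, 0, 0],
    [15, 0, -3, 0, 0],
    [15, 0, -4, 0, 0],
    [15, 0, -5, 0, 0],
    [15, 0, -5, 0, 0],
  ],
)

```text
time: 15.0
position: [0.5487, -0.1354, 0.1195]
tool_rot: [3.139, -0.103, 0.003]
ft_force: [0.2, -1.0, 6.1]
grip_width: 0.247
grip_force: 20.0
```

>>> arm_command(
  motion=[
    [15, 0, -1, 0, 0],
    [15, 0, -2, 0, 0],
    [15, 0, -3, 0, 0],
    [15, 0, -3, 0, 0],
    [15, 0, -3, 0, 0],
  ],
)

```text
time: 15.42
position: [0.5487, -0.1345, 0.1195]
tool_rot: [3.136, -0.105, 0.003]
ft_force: [-0.4, -4.7, 5.5]
grip_width: 0.244
grip_force: 20.0
```

>>> arm_command(
  motion=[
    [15, 0, -1, 0, 0],
    [15, 0, -2, 0, 0],
    [15, 0, -2, 0, 0],
    [15, 0, -2, 0, 0],
  ],
)

```text
time: 15.75
position: [0.5487, -0.1344, 0.1195]
tool_rot: [3.134, -0.106, 0.003]
ft_force: [-0.8, -8.6, 4.5]
grip_width: 0.245
grip_force: 20.0
```

The travel is 75 mm between stops and the force is at the stop. Release, rise and check.

>>> arm_command(
  motion=[
    [15, 0, 2, 0, 0],
    [50, 0, 2, 0, 0],
    [50, 0, 2, 0, 0],
    [50, 0, 2, 0, 0],
    [50, 0, 2, 0, 0],
  ],
)

```text
time: 16.17
position: [0.5476, -0.1315, 0.1178]
tool_rot: [-3.139, 0.101, 0.002]
ft_force: [-0.1, 0.7, -0.7]
grip_width: 0.462
grip_force: 0.0
```

>>> arm_command(
  motion=[
    [50, 0, 0, 0, 0],
    [50, 0, 0, -25, 0],
    [50, 0, 0, -60, 0],
    [50, 0, 0, -95, 0],
    [50, 0, 0, -110, 0],
  ],
)

```text
time: 16.58
position: [0.5501, -0.1324, 0.2331]
tool_rot: [3.139, -0.102, 0.009]
ft_force: [0.7, 0.1, 0.7]
grip_width: 0.572
grip_force: 0.0
```

>>> arm_command(
  motion=[
    [50, 0, 35, 0, 0],
    [50, 0, 70, 0, 0],
    [50, 0, 105, 0, 0],
    [50, 0, 140, 0, 0],
    [50, 0, 150, 0, 0],
  ],
)

```text
time: 17.0
position: [0.536, -0.2895, 0.2278]
tool_rot: [3.136, -0.115, -0.003]
ft_force: [-1.1, -0.8, -0.7]
grip_width: 0.574
grip_force: 0.0
```

>>> arm_command(
  motion=[
    [50, 0, 0, 0, 0],
    [50, 0, 0, 0, 0],
    [50, 0, 0, 0, 0],
  ],
)

```text
time: 17.25
position: [0.5389, -0.2801, 0.2284]
tool_rot: [-3.139, 0.099, 0.0]
ft_force: [1.2, 0.9, -0.4]
grip_width: 0.574
grip_force: 0.0
```

```bash
python3 -c "
from m import *
o=np.array([.553,-.0592]);a=np.radians(-3.8);M=np.array([[np.cos(a),np.sin(a)],[-np.sin(a),np.cos(a)]])
for n in('top','scene'):
  im,d=save(n,'pics/'+n+'6.png');P=pts(n,d)
  for c in('orange','red','blue'):
   for ce,s,m in blobs(im,c,8):
    k=m&(d>0);k&=P[...,2]>np.percentile(P[k][:,2],98)-.004;p=P[k].mean(0);print(n,c,ce.round(),k.sum(),p.round(4),(M@(p[:2]-o)*1000).round(1))
  if n=='scene':cv2.imwrite('pics/s6c.png',cv2.resize(im[90:330,110:370],None,fx=2.4,fy=2.4)[:,:,::-1])
go([0,0,0])"
```

```text
top orange [314. 162.] 115 [ 0.5511 -0.0592  0.1242] [-1.9 -0.1]
top red [351. 164.] 75 [ 0.5481 -0.1329  0.136 ] [ -0.  -73.8]
top blue [125. 204.] 120 [0.4686 0.3077 0.1043] [-108.6  360.5]
top blue [217. 225.] 119 [0.4273 0.1279 0.1041] [-137.8  178.3]
scene orange [223. 219.] 152 [ 0.5531 -0.062   0.1245] [ 0.3 -2.8]
scene red [192. 244.] 125 [ 0.5498 -0.1356  0.1364] [  1.9 -76.4]
scene blue [457.  89.] 313 [0.7803 0.6002 0.1774] [183.1 673. ]
scene blue [501. 100.] 293 [0.8764 0.5949 0.1774] [279.3 674.1]
scene blue [289. 125.] 56 [0.4699 0.3059 0.1042] [-107.2  358.8]
scene blue [232. 153.] 79 [0.4293 0.1272 0.1044] [-135.8  177.8]
scene blue [287. 152.] 22 [0.4787 0.2887 0.0396] [-97.2 342.3]
scene blue [233. 182.] 32 [0.4425 0.1126 0.039 ] [-121.6  164.1]
t17.35 pos [ 0.5391 -0.28    0.2286] shift [-555.5 -245.7  228.7] tooly -93.6 tilt -1.000 F [-0.   0.4 -0.3] grip 0.576 0.0
```

View pics/s6c.png

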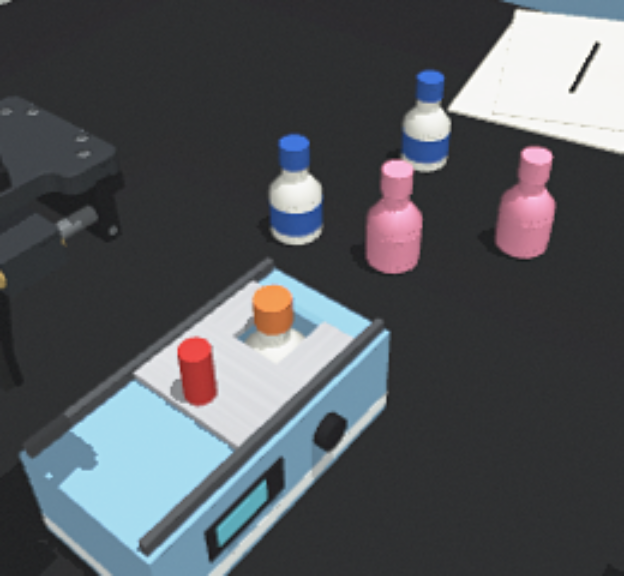

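The crop shows the gate shut with the knob at (198,370) and the fork around the neck under the orange cap at (272,310). The bottle stands upright at seated height, the knob averages y -75 mm, and the blue and pink bottles haven't moved.

```bash
python3 -c "
from bench import *
print(close_job())"
```

```text
the job is handed in; nothing more can be done
None
```

The job is done and handed in at about 17 s: I opened the gate to its stop, stood the orange-capped bottle upright on the bottom of the well, and slid the gate fully shut around its neck, leaving the blue-capped bottles where they stood.

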